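# Load the tablet mill and clamp its cup

### The arm

A 7-joint arm with a two-finger parallel gripper is mounted at the origin on a cart in front of the work surface, level with it; the furniture and walls round the work are solid. World frame = base frame: x ahead of the robot, y to its left, z up, the work surface at z = 0. Lengths are in m, angles in degrees, forces in N, time in s.
With the tool pointing down it reaches from about 0.425 to 0.95 m from the base axis. Payload 4.7 kg.
Tool frame: the origin (TCP) lies at the very end of the fingers, on their centre line; the grasp point (between the pads) lies 19 mm behind it; z points along the fingers, y is the line along which they close (so a half turn about z gives the same grasp; the last joint's range is limited). The gripper opens to 85 mm and grips with 20 to 120 N. Pads are 22 mm wide; open, the fingers measure 114 mm over their backs; the gripper's body (76 mm by 85 mm) begins 54 mm behind the grasp point. The pads swing forward as they close: fully open they stand 13 mm farther back than shut.
Start: joints at [63.26, 26.849, -2.785, 87.806, 1.381, 65.374, -4.715], TCP at [0.286, -0.611, 0.231] pointing down, gripper open.
Joint ranges: [-148.3, 148.3], [-19.14, 114.17], [-79.39, 73.82], [5.75, 140.21], [-59.74, 239.74], [12.07, 113.84], [-152.46, 152.46]. Speed limits (degrees/s): [147.25, 147.25, 180, 180, 180, 180, 180].

### API

Orientations are given as a 3x3 rotation matrix whose columns are the frame's x, y, z axes.
In Python, from bench import env, viewer gives the robot as it stands. The module is installed in compiled form; this text tells all that it offers.
- The arm moves only by the tool arm_command, never from a script. Its argument "moves" is a list of rows, each a list of 7 numbers: the shift along the tool's x, y, z in mm, then the turn, a rotation vector about the tool's x, y, z in degrees, then the finger opening in mm, from 0 to 85.4. A call has 1 to 12 rows; each row shifts and turns the commanded pose from where the row before left it, along the tool's axes as they then stand; what a row does not reach is not made up. A row lasts 1/12 s, in which the tool goes at most 41.7 mm and 7.16 degrees, less where a joint would pass 70% of its speed; a pose out of reach is approached as far as the arm can. A call with a gripper value outside its range is refused whole. The fingers move at their own pace and stop on an object; "squeeze" is the grip in N (left out, the last holds). Time passes only in rows, so rows that do not move let the fingers close. It gives the time, the measured TCP pose, the force, the opening and the grip force at its end, in the units of the state.
- env.read_state(): the state, without advancing time (a new reading comes with each control period).
- viewer.capture(name): name is "scene" or "top"; returns a dict with "pixels" (384x512x3 uint8, red, green, blue), "depth" (384x512 float32, m along the optical axis (not along the pixel's ray), 0 where there is no reading), "mtx" (3x3 intrinsics, pixels), "D" ([k1, k2, p1, p2, k3] as OpenCV has them; the pictures are not rectified), "rvec" (rotation vector, rad) and "tvec" (3), from world to camera coordinates, as OpenCV has them. Camera axes: x right, y down, z forward; pixel columns grow to the right and rows downward; lengths in m; the calibration is good to about 2 mm. A picture is of the moment at which its call begins.
- env.sign_off(): hands the job in; it is judged then, once.
The state is a dict: "time": time; "joint_positions": joint angles; "joint_vel": joint speeds; "tau": joint torques, N m; "position": TCP position; "tool_rot": TCP orientation; "wrist_force": force on the tool from outside, world axes, zero at the start; "wrist_torque": the same for the moment, N m; "grip_width": finger opening in m; "finger_force": force on a finger pad.
Only numpy, scipy, OpenCV 4.12 (cv2) and the standard library are available. Lean on these libraries where they do the work, as an engineer would, in place of code of your own. Each camera call takes 0.05 s, during which the arm holds its last target. There are 200 camera calls.

### The job

Set the lidded grinding cup into the round nest of the tablet mill and turn it under light pressure until it drops over the drive cross and sits fully home; feel for it and never press hard. Then swing the hinged clamp over the cup and press its bar down until it snaps under the catch and stays shut. Leave the bottles, the pot and the tube as they stand.

Things in the scene. Friction and masses are not known exactly. Their poses are not given: they have to be found in the camera images.
- cup: grinding cup: upright steel cylinder, blue ribbed lid, 60 mm across, 60 mm tall, 0.15 to 0.31 kg; origin at the centre of its underside, z up. Grip it across the steel (10 to 50 mm up; the lid is 2 mm narrower). In its foot is a cross slot 9.5 mm wide, 9 mm deep, along its own x and y, the same every quarter turn
- mill: squat grey machine 154 x 248 x 48 mm fixed to the bench; origin at its underside below the cup's axis, x to its back (away from the dark control panel), y towards its hinge post, z up. The cup may press on any part of it with 50 N at most
- nest (a point): centre of the mill's drive plate, 52 mm above the bench: the cup's origin lies here when fully home. Axes as the mill's. An aluminium ring, 63.5 mm wide inside, rises 12 mm above this point and guides the cup; the ring is 80 mm wide outside
- cross_top (a point): centre of the top of the orange drive cross, 6 mm above the nest point; bars 6 mm wide, 42 mm long. Its angle differs every time and is NOT measured (this point's axes are the mill's). A cup that misses it rests on it, 6 mm proud, and drops when turned to match within 5 degrees, a quarter turn at most. The drive holds 0.25 N m, so a lightly pressed cup slides on it
- clamp (a joint): angle of the clamp arm: 0 shut (level over the cup), 1.6 to 1.85 at the start (upright, leaning back), at most 1.9. It stays where it is left (stiff hinge, 0.15 N m). Its sprung rubber pad meets the lid at about 0.03 and presses it with 8 N when shut. Below 0.015 untouched, the catch holds it; over a cup 6 mm proud it stops near 0.04 and cannot latch
- clamp_hinge (a point): centre of the clamp's hinge pin, 128 mm above the bench, 92 mm from the cup's axis towards the mill's +y; the pin lies along the mill's x. Hinge post: 52 mm wide, 140 mm high, its inner face 83 mm from the cup's axis
- clamp_bar (a point): centre of the clamp's blue T-bar: round, 14 mm thick, 74 mm long, parallel to the pin, 170 mm out along the arm and 14 mm off it on the side away from the cup. Push it over, then press down (about 10 N): the spring catch at the arm's end (103 to 125 mm from the cup's axis, up to 150 mm high) gives way and snaps over; a stop lies 3 mm below shut
- saline_bottle: small clear bottle, 43 mm across, 98 mm tall, origin at its underside; a bystander
- tablet_bottle: clear bottle with a white cap, 45 mm across, 118 mm tall, origin at its underside; a bystander
- ointment_pot: low round pot, 69 mm across, 41 mm tall, origin at its underside; a bystander
- pump_bottle: pump bottle, 74 mm across, 168 mm tall, origin at its underside; a bystander
- tweezers_case: light blue upright tube, 18 mm across, 141 mm tall, origin at its underside; a bystander
There are look-alikes about, which are no part of the job. Leave any turquoise look-alike of the cup alone.

How it is judged (in metres and radians):
On the way, in this order (a step that is already met when the one before it is completed fails the run):
1. the cup is fully home over the drive cross while the clamp still stands open (z of cup in the frame of nest below 0.002 m and distance between cup and nest below 0.005 m and angle between cup's own z axis and vertical below 0.08 rad and value of joint clamp above 0.3 rad), for 0.2 s.
2. the clamp is shut over the cup (value of joint clamp below 0.015 rad and z of cup in the frame of nest below 0.002 m), for 0.2 s.
At the end, for the whole second after the job is handed in: The cup's underside lies on the drive plate: less than 2 mm above the nest point, within 5 mm of it, upright within 0.08 rad and at rest; the clamp stays shut by itself below 0.015 rad (all of step 2 and distance between cup and nest below 0.005 m and angle between cup's own z axis and vertical below 0.08 rad and linear speed of cup below 0.02 m/s); the robot touches nothing.
It fails at once if the cup and the mill pressed together with more than 50 N (contact force between cup and mill above 50 N).
It fails at once if the cup tipped over (angle between cup's own z axis and vertical above 0.7 rad).
It fails at once if a bystander shifted by more than 30 mm (distance of any of saline_bottle, tablet_bottle, ointment_pot, pump_bottle, tweezers_case from where it was at the start of the episode above 0.03 m).
It also fails if it takes over 72 s, if anything falls off the work surface, if the arm or the gripper's body presses on something with over 40 N, if the wrist force passes 120 N, or if a joint passes its speed limit or range.

## Working session

There is one attempt and no reset: what is moved stays moved. The work goes in short steps, Python scripts to look and compute and a tool call to move; the robot and the scene stay as the last step left them, time stands still between calls to the robot, and variables do not carry over. Pictures are saved under pics/ and viewed, at most 12 in all, crops included, and the job is handed in when it is done.

Besides the shell and the picture viewer there is one more tool, called after "Emit:" as name([rows], argument=value, ...), one row to a line, values as JSON. arm_command: Moves the arm, as the interface text tells. Its arguments: {"type":"object","properties":{"moves":{"type":"array","items":{"type":"array","items":{"type":"number"}}},"squeeze":{"type":"number"}},"required":["moves"]}

```bash
mkdir -p pics
cat > h.py <<'E'
import numpy as np, cv2, pickle
from bench import env, viewer
def cap(n,f):
    c=viewer.capture(n); pickle.dump(c,open(f'pics/{f}.pkl','wb')); cv2.imwrite(f'pics/{f}.png',cv2.resize(c['pixels'][:,:,::-1],(800,600),interpolation=cv2.INTER_CUBIC)); return c
def load(f): return pickle.load(open(f'pics/{f}.pkl','rb'))
def cloud(c):
    h,w=c['depth'].shape; u,v=np.meshgrid(np.arange(w),np.arange(h))
    p=cv2.undistortPoints(np.stack([u,v],-1).reshape(-1,1,2).astype(float),c['mtx'],c['D']).reshape(h,w,2)
    P=np.dstack([p,np.ones((h,w))])*c['depth'][...,None]
    R=cv2.Rodrigues(np.array(c['rvec'],float))[0]
    return (P-np.ravel(c['tvec']))@R
E
python3 - <<'E'
from h import *
cap('scene','s0');cap('top','t0');s=env.read_state();print(s['time'],s['position'],s['tool_rot'],s['grip_width'])
E
```

```text
0.1 [ 0.2859333  -0.61089509  0.23038133] [[ 9.05665648e-01  4.23991784e-01 -8.36773308e-04]
 [ 4.23992592e-01 -9.05664415e-01  1.49990455e-03]
 [-1.21888601e-04 -1.71319771e-03 -9.99998525e-01]] 0.08560133639920443
```

View pics/s0.png

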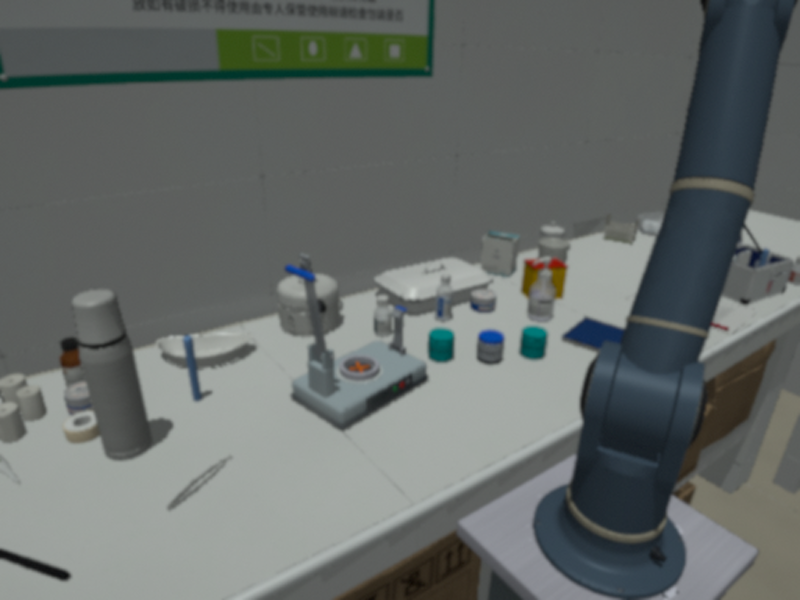

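View pics/t0.png

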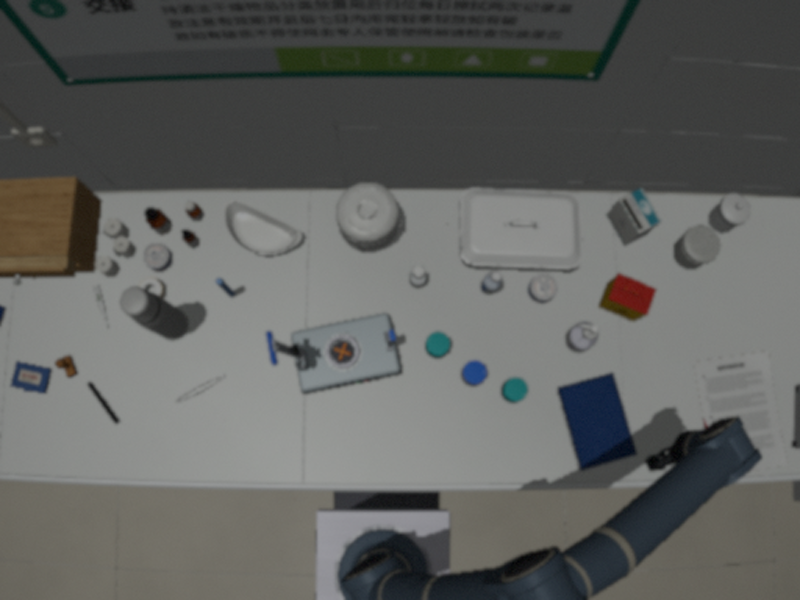

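The scene view shows the mill at (358,380), the cup with a blue lid at (490,346) between two turquoise look-alikes, and the clamp bar at (300,271). In the top view the nest is at (343,351), the cup at (474,373) and the look-alikes at (438,344) and (514,389).

Run:
```python
from h import *
c=load('t0');P=cloud(c);hsv=cv2.cvtColor(c['pixels'],cv2.COLOR_RGB2HSV)
def blob(u,v,lo,hi,r=16):
    u,v=int(u*.64),int(v*.64);m=cv2.inRange(hsv,lo,hi)>0
    w=np.zeros_like(m);w[v-r:v+r,u-r:u+r]=1;m&=w
    Q=P[m];return m.sum(),Q.mean(0).round(4),np.median(Q,0).round(4),Q.min(0).round(3),Q.max(0).round(3)
print(hsv[int(373*.64),int(474*.64)],hsv[int(344*.64),int(438*.64)],hsv[int(351*.64),int(343*.64)])
print('cup',blob(474,373,(105,120,40),(125,255,255)))
print('tq1',blob(438,344,(80,100,30),(100,255,255)))
print('tq2',blob(514,389,(80,100,30),(100,255,255)))
print('cross',blob(343,351,(3,100,60),(20,255,255)))
print('bar',blob(272,348,(105,120,40),(125,255,255)))
# mill top
Z=P[...,2];win=np.zeros(Z.shape,bool);win[185:265,170:275]=1
m=win&(abs(Z-.048)<.008)
m=cv2.morphologyEx(m.astype(np.uint8),cv2.MORPH_OPEN,np.ones((3,3)))
q=P[m>0][:,:2].astype(np.float32);print('mill',cv2.minAreaRect(q*1000),len(q),np.median(P[m>0][:,2]))
for n,(u,v) in dict(tab=(418,276),sal=(492,282),pot=(542,288),pump=(583,335)).items():
    print(n,P[int(v*.64),int(u*.64)].round(3))
i=cv2.resize(c['pixels'][185:265,160:350,::-1],(800,337),interpolation=cv2.INTER_CUBIC);cv2.imwrite('pics/c1.png',i)
```

```text
[109 188 130] [ 90 180 105] [ 14 177 124]
cup (np.int64(160), array([ 0.4735, -0.2177,  0.0606]), array([ 0.474 , -0.2167,  0.061 ]), array([ 0.448, -0.244,  0.049]), array([ 0.497, -0.194,  0.073]))
tq1 (np.int64(179), array([ 0.5401, -0.1309,  0.0691]), array([ 0.5412, -0.1317,  0.0595]), array([ 0.285, -0.158,  0.049]), array([ 0.569, -0.028,  1.75 ]))
tq2 (np.int64(173), array([ 0.433 , -0.3124,  0.0598]), array([ 0.4331, -0.3125,  0.06  ]), array([ 0.407, -0.34 ,  0.046]), array([ 0.459, -0.287,  0.07 ]))
cross (np.int64(56), array([0.525 , 0.0962, 0.0559]), array([0.5254, 0.0957, 0.0559]), array([0.504, 0.077, 0.043]), array([0.543, 0.114, 0.068]))
bar (np.int64(33), array([0.496 , 0.2241, 0.3007]), array([0.4909, 0.2253, 0.3015]), array([0.468, 0.215, 0.293]), array([0.528, 0.232, 0.305]))
mill ((523.9407958984375, 88.8348388671875), (151.09011840820312, 240.80970764160156), 10.992059707641602) 1757 0.047818709605096286
tab [ 0.7   -0.083  0.102]
sal [ 0.688 -0.259  0.088]
pot [ 0.686 -0.391  0.033]
pump [ 0.555 -0.469  0.116]
```

View pics/c1.png

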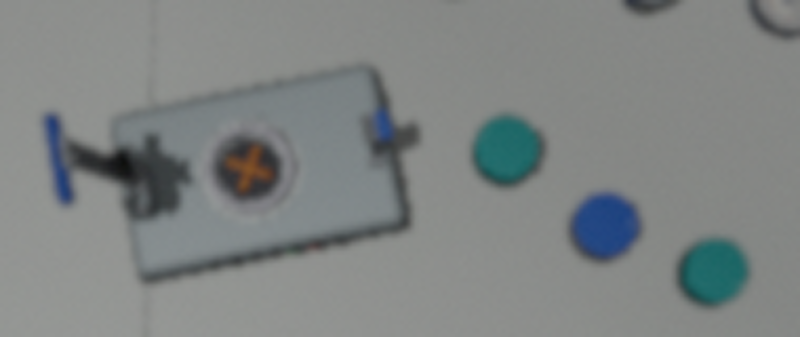

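The crop shows the orange cross at (250,168), the hinge post left of it and the catch on the right at (388,130). The cup stands at (605,226), clear of both look-alikes.

```bash
cat >> h.py <<'E'
from scipy.optimize import minimize
def mask(c,u,v,lo,hi,r):
    m=cv2.inRange(cv2.cvtColor(c['pixels'],cv2.COLOR_RGB2HSV),lo,hi); w=np.zeros_like(m); w[v-r:v+r,u-r:u+r]=1
    return m*w
def cent(m): y,x=np.nonzero(m); return np.array([x.mean(),y.mean()])
def fitmodel(c,m,pts,x0):
    t=cent(m); proj=lambda x: cv2.projectPoints((pts+[x[0],x[1],0]).astype(float),c['rvec'],c['tvec'],c['mtx'],c['D'])[0].reshape(-1,2)
    def f(x):
        M=cv2.moments(cv2.convexHull(proj(x).astype(np.float32))); return np.sum((np.array([M['m10'],M['m01']])/M['m00']-t)**2)
    return minimize(f,x0,method='Nelder-Mead',options=dict(xatol=1e-5,fatol=1e-6)).x
def cyl(r,z0,z1):
    a=np.linspace(0,2*np.pi,40); return np.array([[r*np.cos(t),r*np.sin(t),z] for t in a for z in(z0,z1)])
E
python3 - <<'E'
from h import *
B=((105,120,40),(125,255,255));O=((3,100,60),(20,255,255))
for n,cu,nu in(('t0',(303,239),(220,225)),('s0',(314,218),(229,235))):
    c=load(n);R=cv2.Rodrigues(np.array(c['rvec'],float))[0];print(n,'cam',(-R.T@np.ravel(c['tvec'])).round(2))
    mb=mask(c,*cu,*B,18);mo=mask(c,*nu,*O,18);print((mb>0).sum(),(mo>0).sum())
    print('cup',fitmodel(c,mb,cyl(.029,.050,.060),(.47,-.22)),'nest',fitmodel(c,mo,cyl(.021,.055,.058),(.525,.096)))
    if n=='t0':
        v,u=np.nonzero(mo);w=1.*c['pixels'][v,u,0]
        p=cv2.undistortPoints(np.stack([u,v],-1).reshape(-1,1,2).astype(float),c['mtx'],c['D']).reshape(-1,2)
        d=np.c_[p,np.ones(len(p))]@R;C=-R.T@np.ravel(c['tvec']);q=(C+d*((.058-C[2])/d[:,2])[:,None])[:,:2];q-=q.mean(0)
        z=q[:,0]+1j*q[:,1];print('cross ang',np.degrees(np.angle((abs(z)**2*(z/abs(z))**4).sum())/4))
    # ring: bright pixels around nest from depth
    P=cloud(c);Z=P[...,2];D=np.hypot(P[...,0]-.525,P[...,1]-.096)
    m=(abs(Z-.064)<.006)&(D<.048)&(D>.025);print('ring n',m.sum(),[ (P[m][:,i].min().round(3),P[m][:,i].max().round(3)) for i in(0,1)])
E
```

```text
t0 cam [ 0.29 -0.03  1.75]
160 56
cup [ 0.47411651 -0.21831313] nest [0.52491763 0.09615134]
cross ang -18.39415912890955
ring n 125 [(np.float64(0.484), np.float64(0.564)), (np.float64(0.054), np.float64(0.136))]
s0 cam [-0.29  0.59  0.63]
108 46
cup [ 0.47464443 -0.21414948] nest [0.52518107 0.09809851]
ring n 159 [(np.float64(0.486), np.float64(0.567)), (np.float64(0.059), np.float64(0.139))]
```

Emit:
arm_command([
  [28,-23,0,0,0,0,85],
  [28,-23,0,0,0,0,85],
  [28,-23,0,0,0,0,85],
  [28,-23,0,0,0,0,85],
  [28,-23,0,0,0,0,85],
  [28,-23,0,0,0,0,85],
  [28,-23,0,0,0,0,85],
  [28,-23,0,0,0,0,85],
  [28,-23,0,0,0,0,85],
  [28,-23,0,0,0,0,85],
  [28,-23,0,0,0,0,85],
  [28,-23,0,0,0,0,85],
])

```text
time: 1.1
position: [0.4736, -0.2172, 0.2311]
tool_rot: [[0.906, 0.424, -0.0], [0.424, -0.906, -0.0], [-0.0, -0.0, -1.0]]
wrist_force: [1.7, 0.8, 0.2]
grip_width: 0.0855
finger_force: 0.0
```

Emit:
arm_command([
  [0,0,18,0,0,-7,85],
  [0,0,18,0,0,-7,85],
  [0,0,18,0,0,-7,85],
  [0,0,18,0,0,-7,85],
  [0,0,18,0,0,-7,85],
  [0,0,0,0,0,0,85],
  [0,0,0,0,0,0,85],
])

```text
time: 1.68
position: [0.4728, -0.2188, 0.1406]
tool_rot: [[0.502, 0.865, -0.002], [0.865, -0.502, 0.001], [0.0, -0.002, -1.0]]
wrist_force: [-0.1, -0.5, 0.1]
grip_width: 0.0851
finger_force: 0.0
```

```bash
cat >> h.py <<'E'
def st(tx=None,ty=None,tz=None):
    s=env.read_state();R=np.array(s['tool_rot']);p=np.array(s['position'])
    print('t',round(s['time'],2),'p',p.round(4),'yaw_y',np.degrees(np.arctan2(R[1,1],R[0,1])).round(1),'zax',R[:,2].round(4),'q',np.round(s['joint_positions'],1),'F',np.round(s['wrist_force'],2),'M',np.round(s['wrist_torque'],2),'w',round(s['grip_width'],4),s['finger_force'])
    if tx is not None: print('tool delta mm',(R.T@(np.array([tx,ty,tz])-p)*1000).round(1))
E
python3 -c "
from h import *
st(.4743,-.2165,.015)"
```

```text
t 1.68 p [ 0.4728 -0.2188  0.1406] yaw_y -30.1 zax [-0.0021  0.0012 -1.    ] q [ 36.1  19.9 -19.5 113.2   8.7  48.4 -18.2] F [-0.08 -0.46  0.12] M [-0.02 -0.01 -0.03] w 0.0851 0.0
tool delta mm [  2.7   0.5 125.6]
```

Emit:
arm_command([
  [2.7,0.5,25,0,0,0,85],
  [0,0,25,0,0,0,85],
  [0,0,25,0,0,0,85],
  [0,0,25,0,0,0,85],
  [0,0,15,0,0,0,85],
  [0,0,10,0,0,0,85],
  [0,0,0,0,0,0,85],
])

```text
time: 2.27
position: [0.475, -0.2168, 0.0156]
tool_rot: [[0.5, 0.866, -0.002], [0.866, -0.5, 0.0], [-0.0, -0.002, -1.0]]
wrist_force: [-0.0, 0.3, -0.4]
grip_width: 0.0851
finger_force: 0.0
```

Emit:
arm_command([
  [0,0,0,0,0,0,50],
  [0,0,0,0,0,0,50],
  [0,0,0,0,0,0,50],
  [0,0,0,0,0,0,50],
  [0,0,0,0,0,0,50],
  [0,0,0,0,0,0,50],
  [0,0,0,0,0,0,50],
  [0,0,0,0,0,0,50],
], squeeze=40)

```text
time: 2.93
position: [0.4767, -0.2174, 0.0181]
tool_rot: [[0.499, 0.866, 0.003], [0.866, -0.499, -0.001], [0.0, 0.004, -1.0]]
wrist_force: [-0.2, 0.2, 5.7]
grip_width: 0.0591
finger_force: 43.1
```

Emit:
arm_command([
  [0,0,-8,0,0,0,50],
  [0,0,-25,0,0,0,50],
  [0,0,-30,0,0,0,50],
  [0,0,-30,0,0,0,50],
  [0,0,-30,0,0,0,50],
  [0,0,-30,0,0,0,50],
  [0,0,-25,0,0,0,50],
  [0,0,-12,0,0,0,50],
  [0,0,0,0,0,0,50],
  [0,0,0,0,0,0,50],
  [0,0,0,0,0,0,50],
])

```text
time: 3.85
position: [0.4741, -0.2165, 0.2052]
tool_rot: [[0.499, 0.867, -0.002], [0.867, -0.499, 0.001], [-0.0, -0.003, -1.0]]
wrist_force: [0.1, 0.6, -2.8]
grip_width: 0.0588
finger_force: 44.0
```

```bash
python3 -c "
from h import *
c=cap('top','t1');P=cloud(c)
m=mask(c,303,232,(105,120,40),(125,255,255),40);Q=P[m>0];print(len(Q),Q.mean(0),Q.min(0),Q.max(0))
st(.525,.0968,.2)
c=cap('scene','s1')"
```

```text
11 [ 0.45329187 -0.17979212  0.37167243] [ 0.42813059 -0.19294385  0.24225463] [ 0.46986962 -0.16514609  0.52041074]
t 3.9 p [ 0.474  -0.2165  0.2048] yaw_y -29.9 zax [-0.0029  0.0012 -1.    ] q [ 37.2  15.5 -20.6 109.3   6.5  56.4 -16.3] F [ 0.44 -0.05 -3.38] M [-0.04  0.03  0.01] w 0.0592 44.00188207626343
tool delta mm [ 297.  -112.1    5. ]
```

View pics/s1.png

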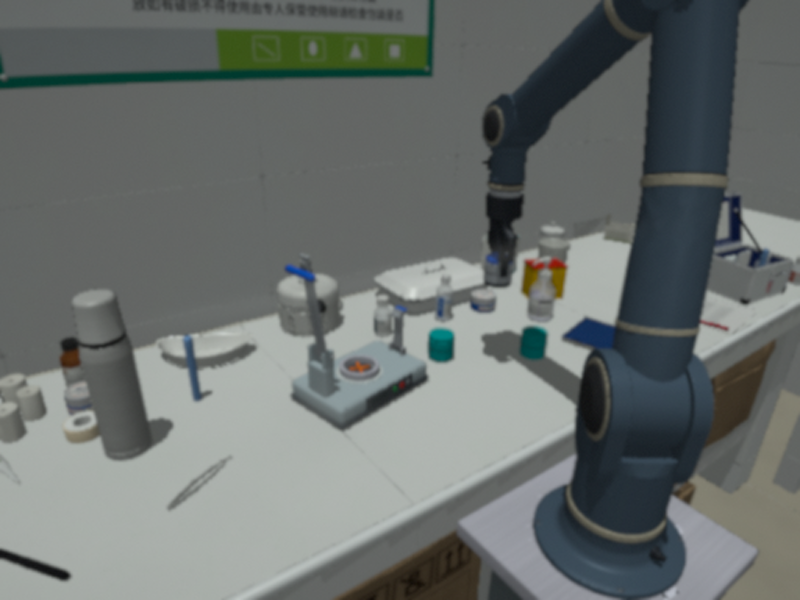

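The cup is held upright at (498,270), clear of the bench. The turquoise look-alikes stand untouched.

Emit:
arm_command([
  [29.7,-11.2,0,0,0,0,50],
  [29.7,-11.2,0,0,0,0,50],
  [29.7,-11.2,0,0,0,0,50],
  [29.7,-11.2,0,0,0,0,50],
  [29.7,-11.2,0,0,0,0,50],
  [29.7,-11.2,0,0,0,0,50],
  [29.7,-11.2,0,0,0,0,50],
  [29.7,-11.2,0,0,0,0,50],
  [29.7,-11.2,0,0,0,0,50],
  [29.7,-11.2,0,0,0,0,50],
  [0,0,0,0,0,0,50],
  [0,0,0,0,0,0,50],
])

```text
time: 4.95
position: [0.5256, 0.0989, 0.2052]
tool_rot: [[0.494, 0.869, -0.002], [0.869, -0.494, 0.001], [-0.0, -0.002, -1.0]]
wrist_force: [0.9, -0.7, -1.8]
grip_width: 0.0588
finger_force: 44.0
```

```bash
python3 -c "
from h import *
st(.525,.0968,.09)
c=cap('scene','s2');i=c['pixels'][130:280,150:350,::-1];cv2.imwrite('pics/c2.png',cv2.resize(i,(800,600),interpolation=cv2.INTER_CUBIC))"
```

```text
t 4.95 p [0.5256 0.0989 0.2052] yaw_y -29.6 zax [-2.3e-03  8.0e-04 -1.0e+00] q [  9.   18.  -29.6 107.3  10.3  57.5 -54.6] F [ 0.93 -0.73 -1.82] M [-0.07  0.05  0.  ] w 0.0588 44.00232553482056
tool delta mm [ -2.1   0.8 115.2]
```

View pics/c2.png

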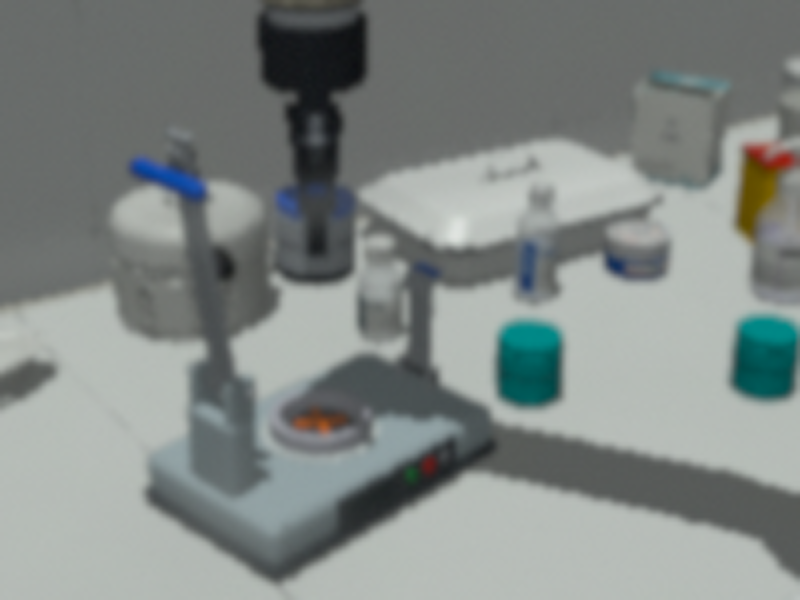

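The cup hangs at crop (315,230), straight above the ring at (322,425); nothing is close to the gripper.

Emit:
arm_command([
  [-2.1,0.8,15,0,0,0,50],
  [0,0,25,0,0,0,50],
  [0,0,25,0,0,0,50],
  [0,0,25,0,0,0,50],
  [0,0,15,0,0,0,50],
  [0,0,8,0,0,0,50],
  [0,0,0,0,0,0,50],
  [0,0,0,0,0,0,50],
  [0,0,0,0,0,0,50],
])

```text
time: 5.75
position: [0.5269, 0.094, 0.0943]
tool_rot: [[0.499, 0.866, 0.002], [0.866, -0.499, 0.0], [0.001, 0.002, -1.0]]
wrist_force: [0.0, 0.3, -2.6]
grip_width: 0.0591
finger_force: 44.0
```

Emit:
arm_command([
  [0,0,2,0,0,0,50],
  [0,0,2,0,0,0,50],
  [0,0,0,0,0,0,50],
])

```text
time: 6.0
position: [0.5261, 0.0942, 0.0896]
tool_rot: [[0.499, 0.867, 0.001], [0.867, -0.499, -0.0], [0.0, 0.001, -1.0]]
wrist_force: [-0.3, 0.1, -2.1]
grip_width: 0.0588
finger_force: 44.0
```

Emit:
arm_command([
  [0,0,2,0,0,0,50],
  [0,0,2,0,0,0,50],
  [0,0,0,0,0,0,50],
  [0,0,0,0,0,0,50],
])

```text
time: 6.33
position: [0.5259, 0.0942, 0.0852]
tool_rot: [[0.499, 0.867, -0.0], [0.867, -0.499, -0.0], [-0.0, -0.0, -1.0]]
wrist_force: [-0.8, 0.3, -2.4]
grip_width: 0.0588
finger_force: 44.0
```

Emit:
arm_command([
  [1.8,-2.2,0,0,0,0,50],
  [0,0,0,0,0,0,50],
  [0,0,1.5,0,0,0,50],
  [0,0,1.5,0,0,0,50],
  [0,0,0,0,0,0,50],
  [0,0,0,0,0,0,50],
])

```text
time: 6.83
position: [0.5249, 0.0968, 0.0822]
tool_rot: [[0.499, 0.867, -0.0], [0.867, -0.499, -0.0], [-0.0, -0.0, -1.0]]
wrist_force: [0.5, 0.0, -3.3]
grip_width: 0.0589
finger_force: 44.0
```

Emit:
arm_command([
  [0,0,1.5,0,0,0,50],
  [0,0,1.5,0,0,0,50],
  [0,0,0,0,0,0,50],
  [0,0,0,0,0,0,50],
])

```text
time: 7.17
position: [0.5249, 0.0968, 0.0792]
tool_rot: [[0.499, 0.867, -0.0], [0.867, -0.499, -0.0], [-0.0, -0.0, -1.0]]
wrist_force: [-0.5, -1.1, -1.9]
grip_width: 0.0595
finger_force: 44.0
```

Emit:
arm_command([
  [0,0,1.5,0,0,0,50],
  [0,0,1.5,0,0,0,50],
  [0,0,0,0,0,0,50],
  [0,0,0,0,0,0,50],
])

```text
time: 7.5
position: [0.5249, 0.0969, 0.0763]
tool_rot: [[0.499, 0.867, -0.0], [0.867, -0.499, -0.0], [-0.0, -0.0, -1.0]]
wrist_force: [0.1, -0.5, -1.5]
grip_width: 0.059
finger_force: 44.3
```

Emit:
arm_command([
  [0,0,1.5,0,0,0,50],
  [0,0,0,0,0,0,50],
  [0,0,0,0,0,0,50],
])

```text
time: 7.75
position: [0.5251, 0.097, 0.076]
tool_rot: [[0.499, 0.867, 0.0], [0.867, -0.499, -0.001], [-0.0, 0.001, -1.0]]
wrist_force: [-3.0, -1.0, 8.1]
grip_width: 0.0591
finger_force: 45.3
```

Emit:
arm_command([
  [0,0,0,0,0,-3,50],
  [0,0,0,0,0,-3,50],
  [0,0,0,0,0,-3,50],
  [0,0,0,0,0,-3,50],
  [0,0,0,0,0,-3,50],
  [0,0,0,0,0,-3,50],
  [0,0,0,0,0,0,50],
])

```text
time: 8.33
position: [0.5264, 0.0973, 0.0761]
tool_rot: [[0.205, 0.979, 0.003], [0.979, -0.205, 0.001], [0.001, 0.003, -1.0]]
wrist_force: [-0.4, -0.2, 5.3]
grip_width: 0.0592
finger_force: 44.8
```

Emit:
arm_command([
  [0,0,0,0,0,-3,50],
  [0,0,0,0,0,-3,50],
  [0,0,0,0,0,-3,50],
  [0,0,0,0,0,-3,50],
  [0,0,0,0,0,0,50],
])

```text
time: 8.75
position: [0.5264, 0.0974, 0.0761]
tool_rot: [[-0.003, 1.0, 0.003], [1.0, 0.003, 0.001], [0.001, 0.003, -1.0]]
wrist_force: [-0.6, -0.6, 5.3]
grip_width: 0.0589
finger_force: 44.8
```

Emit:
arm_command([
  [0,0,0,0,0,-3,50],
  [0,0,0,0,0,-3,50],
  [0,0,0,0,0,-3,50],
  [0,0,0,0,0,-3,50],
  [0,0,0,0,0,0,50],
])

```text
time: 9.17
position: [0.5263, 0.0974, 0.0761]
tool_rot: [[-0.211, 0.978, 0.003], [0.978, 0.211, 0.001], [0.0, 0.003, -1.0]]
wrist_force: [-0.1, -0.3, 5.0]
grip_width: 0.059
finger_force: 44.8
```

Emit:
arm_command([
  [0,0,0,0,0,-3,50],
  [0,0,0,0,0,-3,50],
  [0,0,0,0,0,-3,50],
  [0,0,0,0,0,-3,50],
  [0,0,0,0,0,0,50],
])

```text
time: 9.58
position: [0.5264, 0.0975, 0.0761]
tool_rot: [[-0.409, 0.912, 0.003], [0.912, 0.409, 0.001], [-0.0, 0.003, -1.0]]
wrist_force: [0.0, 0.1, 6.0]
grip_width: 0.0591
finger_force: 44.8
```

Emit:
arm_command([
  [0,0,0,0,0,-3,50],
  [0,0,0,0,0,-3,50],
  [0,0,0,0,0,-3,50],
  [0,0,0,0,0,-3,50],
  [0,0,0,0,0,0,50],
])

```text
time: 10.0
position: [0.5262, 0.0974, 0.0759]
tool_rot: [[-0.59, 0.808, 0.003], [0.808, 0.59, 0.001], [-0.001, 0.003, -1.0]]
wrist_force: [-0.3, 1.2, 4.2]
grip_width: 0.0588
finger_force: 44.8
```

Emit:
arm_command([
  [0,0,0,0,0,-3,50],
  [0,0,0,0,0,-3,50],
  [0,0,0,0,0,-3,50],
  [0,0,0,0,0,0,50],
])

```text
time: 10.33
position: [0.5249, 0.0967, 0.0746]
tool_rot: [[-0.708, 0.706, -0.0], [0.706, 0.708, 0.0], [0.0, -0.0, -1.0]]
wrist_force: [0.7, -0.2, -2.3]
grip_width: 0.0588
finger_force: 44.2
```

Emit:
arm_command([
  [0,0,0,0,0,-3,50],
  [0,0,0,0,0,-3,50],
  [0,0,0,0,0,-3,50],
  [0,0,0,0,0,0,50],
])

```text
time: 10.67
position: [0.5261, 0.0971, 0.0748]
tool_rot: [[-0.809, 0.588, 0.002], [0.588, 0.809, 0.002], [-0.001, 0.002, -1.0]]
wrist_force: [2.7, 0.5, -3.2]
grip_width: 0.0589
finger_force: 43.9
```

Emit:
arm_command([
  [0,0,0,0,0,-3,50],
  [0,0,0,0,0,-3,50],
  [0,0,0,0,0,-3,50],
  [0,0,0,0,0,0,50],
])

```text
time: 11.0
position: [0.5261, 0.0971, 0.0749]
tool_rot: [[-0.891, 0.455, 0.002], [0.455, 0.891, 0.001], [-0.001, 0.002, -1.0]]
wrist_force: [3.8, 1.5, -3.0]
grip_width: 0.0594
finger_force: 44.0
```

```bash
python3 -c "
from h import *
st(.525,.0968,.07)
cap('top','t3')
c=cap('scene','s3');i=c['pixels'][170:270,165:298,::-1];cv2.imwrite('pics/c3.png',cv2.resize(i,(800,600),interpolation=cv2.INTER_CUBIC))"
```

```text
t 11.0 p [0.5261 0.0971 0.0749] yaw_y 62.9 zax [ 0.0019  0.0014 -1.    ] q [ 21.9  33.9 -48.7 113.2  34.2  48.2  17.2] F [ 3.81  1.47 -3.05] M [ 0.36 -0.83 -0.17] w 0.0594 44.01227653026581
tool delta mm [ 0.8 -0.8  4.9]
```

View pics/c3.png

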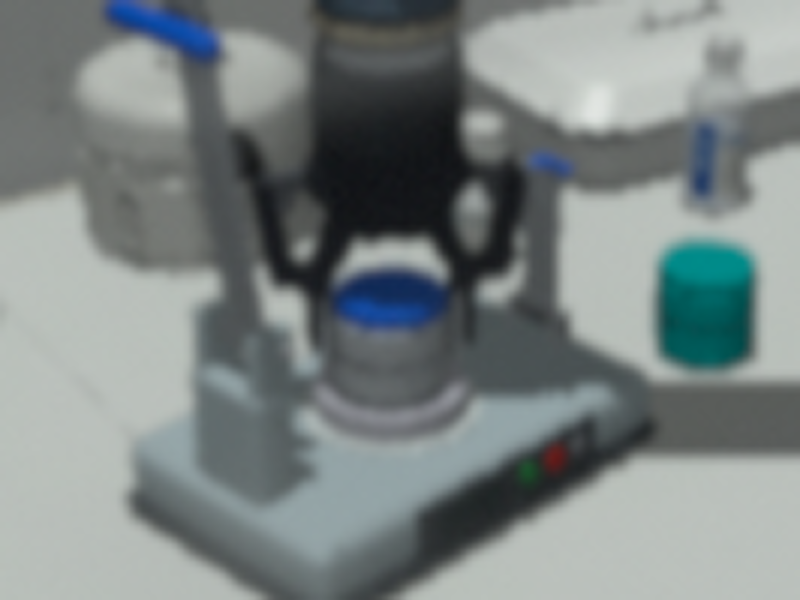

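The cup is inside the ring, upright at (390,345). The force fell to its bare weight near a turn of 75°, so it has found the cross. I follow it down.

Emit:
arm_command([
  [0,0,0,0,0,3,50],
  [0,0,1.2,0,0,0,50],
  [0,0,1.2,0,0,0,50],
  [0,0,0,0,0,0,50],
])

```text
time: 11.43
position: [0.5256, 0.0968, 0.0726]
tool_rot: [[-0.867, 0.499, 0.001], [0.499, 0.867, -0.0], [-0.001, 0.0, -1.0]]
wrist_force: [4.3, 0.9, -1.1]
grip_width: 0.059
finger_force: 44.1
```

Emit:
arm_command([
  [0,0,1.2,0,0,0,50],
  [0,0,1,0,0,0,50],
  [0,0,0,0,0,0,50],
  [0,0,0,0,0,0,50],
])

```text
time: 11.77
position: [0.5256, 0.0969, 0.0703]
tool_rot: [[-0.867, 0.499, 0.001], [0.499, 0.867, 0.0], [-0.001, 0.001, -1.0]]
wrist_force: [4.3, 0.1, -1.7]
grip_width: 0.0592
finger_force: 44.2
```

Emit:
arm_command([
  [0,0,0.8,0,0,0,50],
  [0,0,0,0,0,0,50],
  [0,0,0,0,0,0,50],
])

```text
time: 12.02
position: [0.5257, 0.0969, 0.0701]
tool_rot: [[-0.867, 0.499, 0.001], [0.499, 0.867, -0.0], [-0.001, 0.0, -1.0]]
wrist_force: [3.9, -2.4, 5.7]
grip_width: 0.0591
finger_force: 45.0
```

Emit:
arm_command([
  [0,0,0,0,0,0,85],
  [0,0,0,0,0,0,85],
  [0,0,0,0,0,0,85],
  [0,0,0,0,0,0,85],
  [0,0,0,0,0,0,85],
  [0,0,0,0,0,0,85],
])

```text
time: 12.52
position: [0.5244, 0.0969, 0.0691]
tool_rot: [[-0.867, 0.499, -0.001], [0.499, 0.867, -0.0], [0.001, -0.001, -1.0]]
wrist_force: [0.6, 0.5, -0.2]
grip_width: 0.0849
finger_force: 0.0
```

Emit:
arm_command([
  [0,0,-10,0,0,0,85],
  [0,0,-25,0,0,0,85],
  [0,0,-35,0,0,0,85],
  [0,0,-40,0,0,0,85],
  [0,0,-40,0,0,0,85],
  [0,0,-40,0,0,0,85],
  [0,0,-40,0,0,0,85],
  [0,0,0,0,0,0,85],
  [0,0,0,0,0,0,85],
])

```text
time: 13.27
position: [0.5258, 0.0977, 0.3024]
tool_rot: [[-0.867, 0.499, 0.006], [0.499, 0.867, 0.0], [-0.005, 0.003, -1.0]]
wrist_force: [1.2, 0.2, -1.2]
grip_width: 0.0851
finger_force: 0.0
```

```bash
python3 -c "
from h import *
st(.525,.0968,.3)
c=cap('scene','s4');i=c['pixels'][150:270,150:310,::-1];cv2.imwrite('pics/c4.png',cv2.resize(i,(800,600),interpolation=cv2.INTER_CUBIC))
P=cloud(c);m=mask(c,230,215,(105,120,40),(125,255,255),22);Q=P[m>0];print(np.median(Q,0),len(Q),fitmodel(c,m,cyl(.029,.102,.112),(.525,.097)), np.percentile(Q[:,2],[20,50,80,95]))
m=mask(c,191,173,(105,120,40),(125,255,255),14);Q=P[m>0];print('bar',len(Q),np.median(Q,0),Q.min(0),Q.max(0))
"
```

```text
t 13.27 p [0.5258 0.0977 0.3024] yaw_y 60.1 zax [ 5.6e-03  1.0e-04 -1.0e+00] q [ 32.   19.  -59.1  99.3  17.3  71.1  28.8] F [ 1.18  0.24 -1.17] M [-0.02  0.02  0.01] w 0.0851 0.0
tool delta mm [ 0.3 -1.2  2.4]
[0.51691349 0.10158118 0.11136478] 148 [0.52341586 0.09821715] [0.10920289 0.11136478 0.1122894  0.11297557]
bar 87 [0.49022047 0.22916873 0.29750329] [0.46283288 0.21891177 0.28974141] [0.52816379 0.2394927  0.30103185]
```

View pics/c4.png

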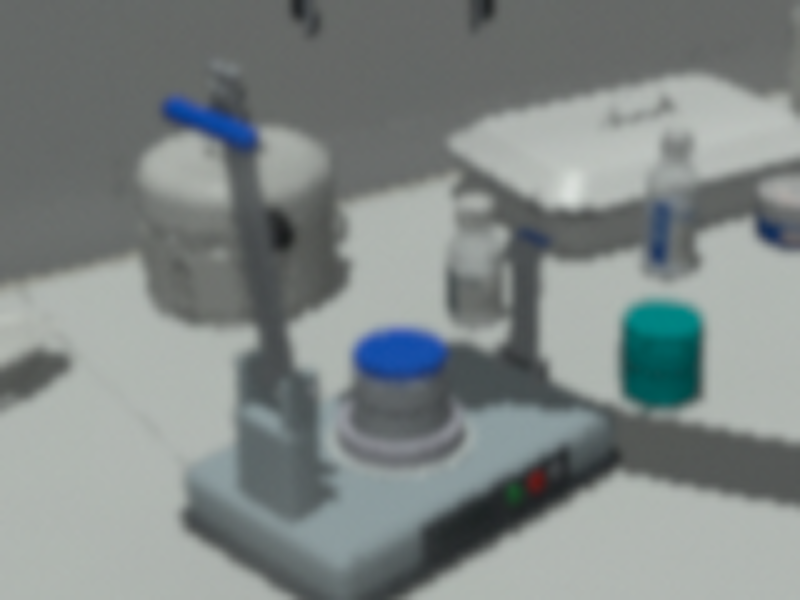

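The cup sits home in the ring, with its lid top at z 0.112 as expected. The clamp stands upright, with its bar at crop (210,122). Next I close the fingers, rise, and line the tool's x up with the mill's y.

Emit:
arm_command([
  [0,0,-10,0,0,7,0],
  [0,0,-10,0,0,7,0],
  [0,0,-10,0,0,7,0],
  [0,0,-10,0,0,7,0],
  [0,0,-10,0,0,7,0],
  [0,0,-10,0,0,7,0],
  [0,0,-10,0,0,7,0],
  [0,0,0,0,0,0,0],
  [0,0,0,0,0,0,0],
])

```text
time: 14.07
position: [0.5244, 0.0968, 0.3682]
tool_rot: [[-0.196, 0.981, -0.002], [0.981, 0.196, -0.0], [-0.0, -0.002, -1.0]]
wrist_force: [0.5, 0.3, 0.7]
grip_width: -0.0
finger_force: 0.0
```

```bash
python3 -c "
from h import *
st(.4938,.257,.37)"
```

```text
t 14.07 p [0.5244 0.0968 0.3682] yaw_y 11.3 zax [-2.e-03 -5.e-04 -1.e+00] q [ 26.4  13.7 -50.   93.6  10.7  77.8 -13.8] F [0.49 0.25 0.7 ] M [ 0.02 -0.   -0.04] w -0.0 0.0
tool delta mm [163.    1.3  -1.9]
```

Emit:
arm_command([
  [28,0,0,0,0,0,0],
  [28,0,0,0,0,0,0],
  [28,0,0,0,0,0,0],
  [28,0,0,0,0,0,0],
  [28,0,0,0,0,0,0],
  [26,0,0,0,0,0,0],
  [0,0,0,0,0,0,0],
  [0,0,0,0,0,0,0],
])

```text
time: 14.73
position: [0.4917, 0.2609, 0.3678]
tool_rot: [[-0.198, 0.98, -0.003], [0.98, 0.198, -0.001], [-0.0, -0.003, -1.0]]
wrist_force: [0.2, -0.5, -0.6]
grip_width: -0.0
finger_force: 0.0
```

Emit:
arm_command([
  [0,0,20,0,0,0,0],
  [0,0,25,0,0,0,0],
  [0,0,25,0,0,0,0],
  [0,0,16,0,0,0,0],
  [0,0,0,0,0,0,0],
  [0,0,0,0,0,0,0],
])

```text
time: 15.23
position: [0.4932, 0.258, 0.2823]
tool_rot: [[-0.191, 0.982, -0.002], [0.982, 0.191, -0.002], [-0.001, -0.003, -1.0]]
wrist_force: [-0.4, -0.0, 0.3]
grip_width: -0.0003
finger_force: 0.0
```

```bash
cat >> h.py <<'E'
HN=np.array([.5074,.1873,.128]);YM=np.array([-.191,.982,0]);XM=np.array([.982,.191,0])
def mill():
    p=np.array(env.read_state()['position'])-HN; print("rel hinge: y'",(p@YM*1000).round(1),'z',(p[2]*1000).round(1),'x',(p@XM*1000).round(1))
E
python3 -c "
from h import *
st();mill();c=cap('scene','s5');i=c['pixels'][100:250,120:320,::-1];cv2.imwrite('pics/c5.png',cv2.resize(i,(800,600),interpolation=cv2.INTER_CUBIC))"
```

```text
t 15.23 p [0.4932 0.258  0.2823] yaw_y 11.0 zax [-0.0023 -0.0016 -1.    ] q [  8.3  20.7 -51.8  98.2  17.2  69.7 -36.8] F [-0.45 -0.01  0.33] M [ 0.04  0.01 -0.04] w -0.0003 0.0
rel hinge: y' 72.1 z 154.3 x -0.4
```

View pics/c5.png

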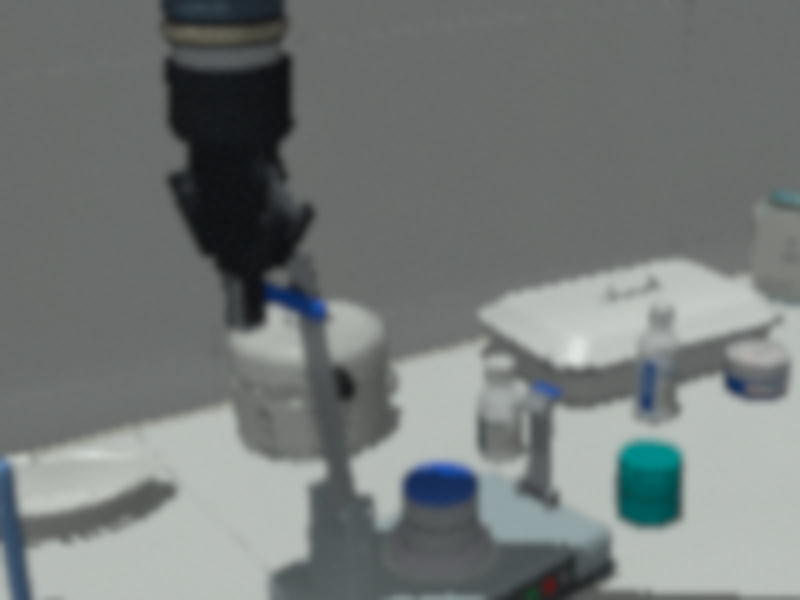

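The closed fingers stand behind the bar (tip at crop (245,320), bar at (297,300)), clear of it. I push it over.

Emit:
arm_command([
  [-6,0,-1,0,0,0,0],
  [-8,0,-1,0,0,0,0],
  [-10,0,-1,0,0,0,0],
  [-10,0,-1,0,0,0,0],
  [-10,0,0,0,0,0,0],
  [-10,0,0,0,0,0,0],
  [-10,0,0,0,0,0,0],
])

```text
time: 15.87
position: [0.5057, 0.1956, 0.2876]
tool_rot: [[-0.192, 0.981, 0.0], [0.981, 0.192, -0.0], [-0.0, 0.0, -1.0]]
wrist_force: [-0.4, 1.2, -0.3]
grip_width: 0.0
finger_force: 0.4
```

Emit:
arm_command([
  [-10,0,0,0,0,0,0],
  [-12,0,0,0,0,0,0],
  [-12,0,2,0,0,0,0],
  [-12,0,3,0,0,0,0],
  [-12,0,4,0,0,0,0],
  [-12,0,6,0,0,0,0],
  [0,0,0,0,0,0,0],
  [0,0,0,0,0,0,0],
])

```text
time: 16.53
position: [0.5187, 0.127, 0.2717]
tool_rot: [[-0.19, 0.982, -0.001], [0.982, 0.19, -0.001], [-0.0, -0.002, -1.0]]
wrist_force: [-0.8, 0.3, 0.1]
grip_width: 0.0001
finger_force: 0.0
```

```bash
python3 -c "
from h import *
st();mill();c=cap('scene','s6');P=cloud(c)
i=c['pixels'][100:250,150:350,::-1];cv2.imwrite('pics/c6.png',cv2.resize(i,(800,600),interpolation=cv2.INTER_CUBIC))"
```

```text
t 16.53 p [0.5187 0.127  0.2717] yaw_y 11.0 zax [-1.5e-03 -5.0e-04 -1.0e+00] q [ 22.4  18.3 -50.4 101.9  15.2  67.1 -21.6] F [-0.85  0.26  0.13] M [ 0.05 -0.02 -0.  ] w 0.0001 0.0
rel hinge: y' -61.4 z 143.7 x -0.4
```

View pics/c6.png

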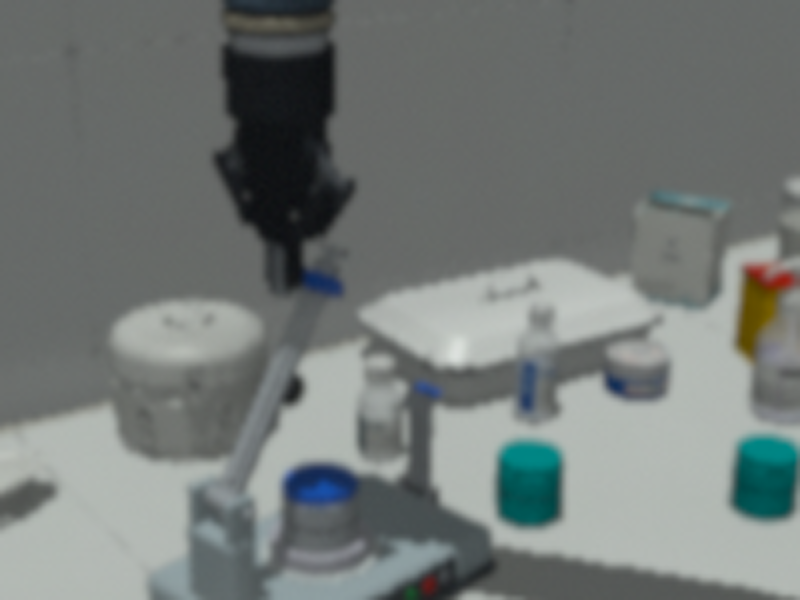

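The clamp now leans forward over the cup, with its bar at (322,282) just in front of the fingertip. I lift over it and press down from above along its arc.

Emit:
arm_command([
  [0,0,-15,0,0,0,0],
  [0,0,-17,0,0,0,0],
  [-10,0,0,0,0,0,0],
  [-14,0,0,0,0,0,0],
  [0,0,10,0,0,0,0],
  [0,0,7,0,0,0,0],
  [-7,0,7,0,0,0,0],
  [-8,0,7,0,0,0,0],
  [-8,0,7,0,0,0,0],
  [0,0,0,0,0,0,0],
])

```text
time: 17.42
position: [0.5276, 0.0797, 0.2644]
tool_rot: [[-0.19, 0.982, -0.003], [0.982, 0.19, -0.002], [-0.001, -0.003, -1.0]]
wrist_force: [-1.0, -0.2, 0.4]
grip_width: -0.0005
finger_force: 0.0
```

```bash
python3 -c "
from h import *
st();mill()"
```

```text
t 17.42 p [0.5276 0.0797 0.2644] yaw_y 10.9 zax [-0.0026 -0.0019 -1.    ] q [ 26.7  18.4 -49.4 102.5  15.2  66.2 -16.5] F [-0.97 -0.21  0.42] M [-0.02  0.02  0.  ] w -0.0005 2.805728449573053e-07
rel hinge: y' -109.6 z 136.4 x -0.8
```

Position is on the arc (0.8 rad). I continue.

Emit:
arm_command([
  [-8,0,7.5,0,0,0,0],
  [-8,0,8,0,0,0,0],
  [-7,0,9,0,0,0,0],
  [-7,0,9,0,0,0,0],
  [-6,0,9,0,0,0,0],
  [-5,0,9,0,0,0,0],
  [0,0,0,0,0,0,0],
])

```text
time: 18.0
position: [0.5345, 0.0402, 0.2123]
tool_rot: [[-0.191, 0.982, -0.004], [0.982, 0.191, -0.0], [0.0, -0.004, -1.0]]
wrist_force: [0.9, -1.3, -0.2]
grip_width: 0.0001
finger_force: 0.0
```

Emit:
arm_command([
  [-5,0,9,0,0,0,0],
  [-4,0,8,0,0,0,0],
  [-4,0,8,0,0,0,0],
  [-2,0,7,0,0,0,0],
  [0,0,0,0,0,0,0],
])

```text
time: 18.42
position: [0.5377, 0.0262, 0.1811]
tool_rot: [[-0.191, 0.982, -0.003], [0.982, 0.191, -0.0], [0.0, -0.003, -1.0]]
wrist_force: [-0.4, 0.1, -0.6]
grip_width: -0.0
finger_force: 0.0
```

```bash
python3 -c "
from h import *
st();mill();c=cap('scene','s7')
i=c['pixels'][120:270,150:350,::-1];cv2.imwrite('pics/c7.png',cv2.resize(i,(800,600),interpolation=cv2.INTER_CUBIC))"
```

```text
t 18.42 p [0.5377 0.0262 0.1811] yaw_y 11.0 zax [-3.e-03 -4.e-04 -1.e+00] q [ 28.9  23.7 -46.1 107.6  20.1  57.3 -14.9] F [-0.35  0.1  -0.56] M [-0.01  0.01  0.07] w -0.0 0.0
rel hinge: y' -163.9 z 53.1 x -1.0
```

View pics/c7.png

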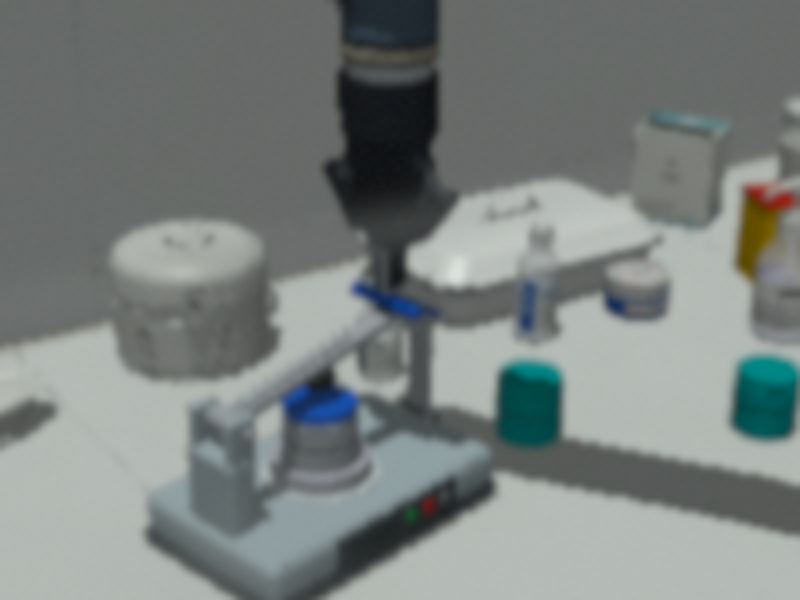

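The bar is at (395,300) under the fingertips, with the pad just above the lid. I press the last bit slowly.

Emit:
arm_command([
  [-2,0,6,0,0,0,0],
  [-2,0,6,0,0,0,0],
  [-1,0,5,0,0,0,0],
  [0,0,4,0,0,0,0],
  [0,0,3,0,0,0,0],
  [0,0,0,0,0,0,0],
])

```text
time: 18.97
position: [0.5397, 0.0215, 0.1589]
tool_rot: [[-0.192, 0.981, -0.0], [0.981, 0.192, -0.001], [-0.001, -0.0, -1.0]]
wrist_force: [-0.2, -1.9, 2.2]
grip_width: 0.0001
finger_force: 0.6
```

Emit:
arm_command([
  [0,0,2,0,0,0,0],
  [0,0,2,0,0,0,0],
  [0,0,0,0,0,0,0],
])

```text
time: 19.22
position: [0.5399, 0.0215, 0.155]
tool_rot: [[-0.192, 0.981, 0.001], [0.981, 0.192, -0.001], [-0.001, 0.0, -1.0]]
wrist_force: [-0.1, -1.9, 2.7]
grip_width: 0.0
finger_force: 1.3
```

Emit:
arm_command([
  [0,0,1.5,0,0,0,0],
  [0,0,1.5,0,0,0,0],
  [0,0,0,0,0,0,0],
])

```text
time: 19.47
position: [0.54, 0.0218, 0.152]
tool_rot: [[-0.192, 0.981, 0.001], [0.981, 0.192, -0.001], [-0.001, 0.001, -1.0]]
wrist_force: [-0.2, -2.0, 2.8]
grip_width: 0.0
finger_force: 1.6
```

Shut is expected at about z 0.149.

Emit:
arm_command([
  [0,0,1.5,0,0,0,0],
  [0,0,1,0,0,0,0],
  [0,0,0,0,0,0,0],
])

```text
time: 19.72
position: [0.5399, 0.0225, 0.1494]
tool_rot: [[-0.192, 0.981, 0.001], [0.981, 0.192, 0.0], [0.0, 0.001, -1.0]]
wrist_force: [1.1, -2.0, 3.3]
grip_width: 0.0001
finger_force: 1.8
```

Emit:
arm_command([
  [0,0,1,0,0,0,0],
  [0,0,0.5,0,0,0,0],
  [0,0,0,0,0,0,0],
])

```text
time: 19.97
position: [0.5399, 0.0223, 0.1482]
tool_rot: [[-0.192, 0.981, 0.001], [0.981, 0.192, -0.0], [-0.0, 0.001, -1.0]]
wrist_force: [-0.5, -2.5, 5.1]
grip_width: 0.0001
finger_force: 2.4
```

Emit:
arm_command([
  [0,0,1,0,0,0,0],
  [0,0,0,0,0,0,0],
])

```text
time: 20.13
position: [0.5399, 0.0222, 0.1473]
tool_rot: [[-0.192, 0.981, 0.001], [0.981, 0.192, -0.0], [-0.001, 0.001, -1.0]]
wrist_force: [0.2, -2.3, 5.2]
grip_width: -0.0002
finger_force: 2.7
```

Emit:
arm_command([
  [0,0,1,0,0,0,0],
  [0,0,0,0,0,0,0],
])

```text
time: 20.3
position: [0.54, 0.0221, 0.1463]
tool_rot: [[-0.192, 0.981, 0.001], [0.981, 0.192, -0.001], [-0.001, 0.001, -1.0]]
wrist_force: [-0.0, -2.2, 5.4]
grip_width: 0.0
finger_force: 2.9
```

Emit:
arm_command([
  [0,0,1,0,0,0,0],
  [0,0,0,0,0,0,0],
])

```text
time: 20.47
position: [0.54, 0.0221, 0.1455]
tool_rot: [[-0.192, 0.981, 0.001], [0.981, 0.192, -0.001], [-0.001, 0.001, -1.0]]
wrist_force: [-0.2, -3.1, 7.8]
grip_width: 0.0001
finger_force: 3.6
```

Emit:
arm_command([
  [0,0,1,0,0,0,0],
  [0,0,0,0,0,0,0],
])

```text
time: 20.63
position: [0.5401, 0.0221, 0.1453]
tool_rot: [[-0.192, 0.981, 0.001], [0.981, 0.192, -0.001], [-0.002, 0.001, -1.0]]
wrist_force: [-1.4, -4.3, 12.6]
grip_width: 0.0
finger_force: 6.2
```

Emit:
arm_command([
  [0,0,1,0,0,0,0],
  [0,0,0,0,0,0,0],
])

```text
time: 20.8
position: [0.5402, 0.0221, 0.1451]
tool_rot: [[-0.192, 0.981, 0.001], [0.981, 0.192, -0.002], [-0.002, 0.001, -1.0]]
wrist_force: [-3.4, -3.7, 17.3]
grip_width: -0.0002
finger_force: 8.9
```

```bash
python3 -c "
from h import *
st();mill();c=cap('scene','s8')
i=c['pixels'][160:260,165:298,::-1];cv2.imwrite('pics/c8.png',cv2.resize(i,(800,600),interpolation=cv2.INTER_CUBIC))"
```

```text
t 20.8 p [0.5402 0.0221 0.1451] yaw_y 11.1 zax [ 0.0012 -0.0021 -1.    ] q [ 27.7  26.3 -44.5 109.5  22.9  53.3 -16.8] F [-3.4  -3.73 17.27] M [-0.96  0.95  0.04] w -0.0002 8.92185553908348
rel hinge: y' -168.5 z 17.1 x 0.6
```

The stiff stop is reached 3 to 4 mm below shut, so it should have latched. I back off straight up and look.

Emit:
arm_command([
  [0,0,-3,0,0,0,0],
  [0,0,-4,0,0,0,0],
  [0,0,-10,0,0,0,0],
  [0,0,-25,0,0,0,0],
  [0,0,-30,0,0,0,0],
  [0,0,-30,0,0,0,0],
  [0,0,-30,0,0,0,0],
  [0,0,0,0,0,0,0],
  [0,0,0,0,0,0,0],
  [0,0,0,0,0,0,0],
])

```text
time: 21.68
position: [0.5387, 0.0226, 0.2741]
tool_rot: [[-0.193, 0.981, -0.002], [0.981, 0.193, 0.0], [0.0, -0.002, -1.0]]
wrist_force: [-0.1, -0.5, -0.3]
grip_width: 0.0001
finger_force: 0.0
```

```bash
python3 -c "
from h import *
st();c=cap('scene','s9');P=cloud(c)
m=mask(c,250,205,(105,120,40),(125,255,255),25);Q=P[m>0];r=Q-HN;k=r@YM<-.15;k&=r@YM>-.188;print('bar',k.sum(),np.median(r[k]@YM),np.percentile(r[k][:,2],[10,50,90]))
i=c['pixels'][160:260,165:298,::-1];cv2.imwrite('pics/c9.png',cv2.resize(i,(800,600),interpolation=cv2.INTER_CUBIC))"
```

```text
t 21.68 p [0.5387 0.0226 0.2741] yaw_y 11.1 zax [-1.6e-03  2.0e-04 -1.0e+00] q [ 32.3  18.3 -48.7 101.1  14.7  67.4  -9.6] F [-0.09 -0.55 -0.28] M [-0.04 -0.05 -0.01] w 0.0001 0.0
bar 66 -0.16442749727077988 [0.01184309 0.01736656 0.02120317]
```

View pics/c9.png

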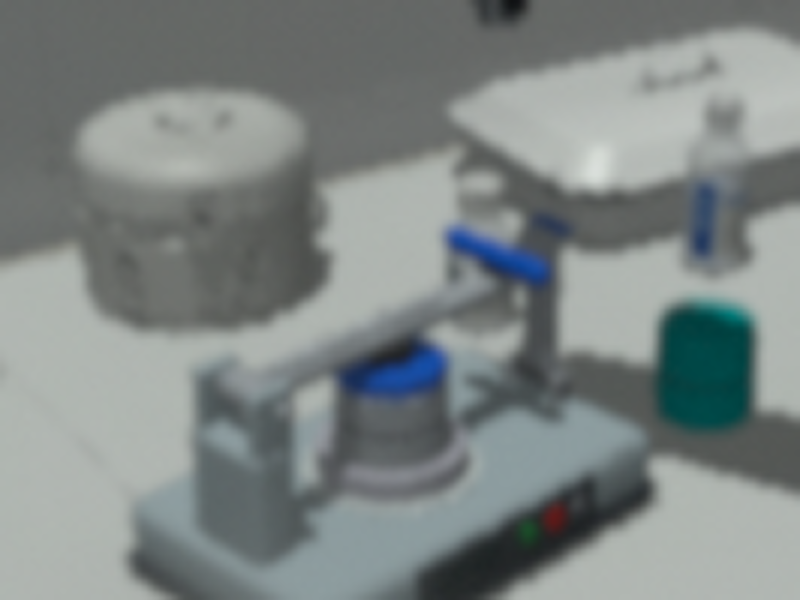

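The clamp lies level, its bar at (500,255) and its end at the catch (545,225). Measured height matches shut. A gentle touch from above will confirm that it is latched and not resting on the pad's spring.

Emit:
arm_command([
  [0,0,30,0,0,0,0],
  [0,0,30,0,0,0,0],
  [0,0,30,0,0,0,0],
  [0,0,22,0,0,0,0],
  [0,0,8,0,0,0,0],
  [0,0,3,0,0,0,0],
  [0,0,0,0,0,0,0],
  [0,0,0,0,0,0,0],
])

```text
time: 22.4
position: [0.5404, 0.0228, 0.1528]
tool_rot: [[-0.192, 0.981, 0.002], [0.981, 0.192, 0.001], [0.0, 0.002, -1.0]]
wrist_force: [0.4, -0.1, 0.6]
grip_width: -0.0002
finger_force: 0.0
```

Emit:
arm_command([
  [0,0,1,0,0,0,0],
  [0,0,0,0,0,0,0],
  [0,0,0,0,0,0,0],
])

```text
time: 22.65
position: [0.5401, 0.0223, 0.1517]
tool_rot: [[-0.192, 0.981, 0.002], [0.981, 0.192, -0.0], [-0.001, 0.002, -1.0]]
wrist_force: [0.0, -0.7, 0.8]
grip_width: -0.0001
finger_force: 0.0
```

Emit:
arm_command([
  [0,0,1,0,0,0,0],
  [0,0,0,0,0,0,0],
  [0,0,0,0,0,0,0],
])

```text
time: 22.9
position: [0.5396, 0.0223, 0.15]
tool_rot: [[-0.192, 0.981, 0.0], [0.981, 0.192, -0.0], [-0.0, 0.0, -1.0]]
wrist_force: [-0.9, -0.1, 0.8]
grip_width: -0.0003
finger_force: 0.0
```

There is no contact at z 0.150, so the clamp is held below 0.015 rad and latched. I retreat and hand in.

Emit:
arm_command([
  [0,0,-15,0,0,0,0],
  [0,0,-30,0,0,0,0],
  [0,0,-30,0,0,0,0],
  [0,0,-30,0,0,0,0],
  [0,0,-30,0,0,0,0],
  [0,0,0,0,0,0,0],
  [0,0,0,0,0,0,0],
  [0,0,0,0,0,0,0],
])

```text
time: 23.57
position: [0.5391, 0.022, 0.2843]
tool_rot: [[-0.192, 0.981, -0.001], [0.981, 0.192, -0.001], [-0.0, -0.001, -1.0]]
wrist_force: [-0.4, 0.2, 0.1]
grip_width: -0.0001
finger_force: 0.0
```

```bash
python3 -c "
from bench import env
print(env.sign_off())"
```

```text
the job is handed in; nothing more can be done
None
```

The cup sits fully home over the drive cross and the clamp is latched shut over it; the bottles, pot and tube were not touched. I handed the job in at about 24 s; no verdict came back.

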